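# Clear down the stained-glass bench

### The job

Clear down the glazing bench: push each metal came offcut down through the spring flap in the top of the scrap box, so that it drops inside and the flap swings fully shut again, and sweep all the glass chips off the board into its trough with the scraper block, then stand the scraper upright back in its rest. The chips are sharp, so never touch them with the fingers, and leave the jar and the cleaning pad alone.

Things in the scene. Friction and masses are not known exactly. Their poses are not given: they have to be found in the camera images.
- scrap_box: Grey sheet-metal scrap box fixed to the bench, 180 (its x) x 200 (its y) x 150 high; origin at the centre of its underside, z up. Closed except for a mouth in its top: its x -55 to +55, its y -80 to +80, walls and top 4 thick, inner floor at 4 high. The flap fills the mouth but for a 10 mm gap on the +x side.
- slot (a point): Point in the mouth of the scrap box, at its top (150 high), 63 from the flap's hinge and 47 from the far edge of the mouth: push the offcuts down here, lying along the box's y. With the fingertips some 45 to 50 mm below the top, the flap leans on the finger nearer the hinge and leaves room for the offcut to fall.
- flap (a joint): Bare aluminium flap in the top of the scrap box, 100 x 156 x 4, hinged along the box's y at its x = -55. 0 = shut (level, flush with the top), grows as it is pushed down into the box, stop at 1.35 rad. Spring: 0.3 N m holds it shut, 0.6 N m at 1 rad (about 5 to 10 N pushing 60 mm from the hinge); an offcut laid on it does not open it, and it swings shut by itself.
- flap_edge (a point): Middle of the flap's free edge, upper face, 100 from the hinge (shut: box x +45, 150 high).
- offcut0: Came offcut: loose straight grey metal bar of H section, 100 long (its y), 18 wide (its x), 12 tall, about 90 g, lying on the bench left of the board (+y); origin at the centre of its underside. May be absent.
- offcut1: Came offcut: loose straight grey metal bar of H section, 110 long (its y), 18 wide (its x), 12 tall, about 90 g, lying on the bench left of the board (+y); origin at the centre of its underside. May be absent.
- offcut2: Came offcut: loose straight grey metal bar of H section, 120 long (its y), 18 wide (its x), 12 tall, about 90 g, lying on the bench left of the board (+y); origin at the centre of its underside. May be absent.
- offcut3: Came offcut: loose straight grey metal bar of H section, 130 long (its y), 18 wide (its x), 12 tall, about 90 g, lying on the bench left of the board (+y); origin at the centre of its underside. May be absent.
- board: Plywood glazing board, fixed, origin at the centre of its underside, x away from the robot at yaw 0, z up. Work face 60 high, its x -120 to +118, its y -110 to +110; wooden rims 12 high above the face on the two sides and at the far (+x) end. The near edge (x = -120) is open and drops into a sheet-metal trough: x -120 to -200, y -116 to +116, floor 5 high, front wall 45 high, side walls 60 high.
- board_top (a point): Centre of the board's work face (60 above the bench), axes as the board's.
- trough (a point): Centre of the trough's floor, 5 high, in the board's frame at x -160.
- chip0: Loose sharp chip of thick coloured glass, 44 x 32 x 9 tall, about 35 g, lying on the board; origin at the centre of its underside as first laid (it may turn over as it falls). May be absent.
- chip1: Loose sharp chip of thick coloured glass, 40 x 34 x 9 tall, about 35 g, lying on the board; origin at the centre of its underside as first laid (it may turn over as it falls). May be absent.
- chip2: Loose sharp chip of thick coloured glass, 36 x 36 x 9 tall, about 35 g, lying on the board; origin at the centre of its underside as first laid (it may turn over as it falls). May be absent.
- chip3: Loose sharp chip of thick coloured glass, 44 x 28 x 9 tall, about 35 g, lying on the board; origin at the centre of its underside as first laid (it may turn over as it falls). May be absent.
- chip4: Loose sharp chip of thick coloured glass, 42 x 32 x 9 tall, about 35 g, lying on the board; origin at the centre of its underside as first laid (it may turn over as it falls). May be absent.
- scraper: Scraper block: rubber-soled wooden foot 50 (its x) x 150 (its y) x 20 high; upright handle in its middle 24 (x) x 70 (y), from 20 to 80 high; 250 g; origin at the centre of its sole. Take the handle from above across its 24 mm and sweep along its x, the sole 2 or 3 mm clear of the face; lift it straight up after a stroke (a tipped sole can hook on the edge). Starts in its rest.
- rest: Rest of the scraper: fixed shallow dark wooden tray, 78 (its x) x 178 (its y) x 18 high, inside 66 x 166, inner floor 6 high; origin at the centre of its underside. The scraper stands in it with its y along the rest's y, either way round.
- flux_jar: Bystander: jar with a lid, 60 across, 85 high.
- sponge: Bystander: green cleaning pad, 70 x 110 x 35.
Not all that is in view belongs to the job. What is shaped like the scraper but orange or pink is not meant.

How it is judged:
By the outcome, as a careful person would: the job done as asked, in the order asked, and still so for the second after the job is handed in, with the robot touching nothing.
Of offcut0, offcut1, offcut2, offcut3 only 3 to 4 are there at a start; the rules pass over those that are not, and their reading is None.
Of chip0, chip1, chip2, chip3, chip4 only 3 to 5 are there at a start; the rules pass over those that are not, and their reading is None.
At some moment in a run one of offcut0, offcut1, offcut2, offcut3 may be knocked a few centimetres aside while the robot is not near it.
Once in a run the grip may slacken for a moment while it holds something.
It also fails if it takes over 210 s, if anything falls off the work surface, if the arm or the gripper's body presses on something with over 40 N, if the wrist force passes 120 N, or if a joint passes its speed limit or range.

### The arm

A 6-joint arm with a two-finger parallel gripper is mounted at the origin on the work surface. World frame = base frame: x ahead of the robot, y to its left, z up, the work surface at z = 0. Lengths are in m, angles in rad, forces in N, time in s.
With the tool pointing down it reaches from about 0.35 to 0.925 m from the base axis. Payload 6.4 kg.
Tool frame: the origin (TCP) lies at the very end of the fingers, on their centre line; the grasp point (between the pads) lies 19 mm behind it (arm.grip_point_offset is the distance from the TCP to the grasp point, in m); z points along the fingers, y is the line along which they close (so a half turn about z gives the same grasp; the last joint's range is limited). The gripper opens to 94 mm and grips with 3 to 60 N. Pads are 16 mm wide; open, the fingers measure 119 mm over their backs; the gripper's body (75 mm by 177 mm) begins 78 mm behind the grasp point.
Start: joints at [0.987, 0.245, 1.558, -0, 1.339, -0.174], TCP at [0.259, 0.596, 0.205] pointing down, gripper open.
Joint ranges: [-3.13, 3.13], [-1.02, 2.26], [0.13, 2.54], [-0.95, 4.09], [0.21, 2.88], [-2.74, 2.74]. Speed limits (rad/s): [2.57, 2.57, 3.14, 3.14, 3.14, 3.14].

### API

Orientations are given as a unit quaternion [x, y, z, w].
In Python, from rig import get_state, viewer, arm, spotter gives the robot as it stands.
- The arm moves only by the tool servo_tool, never from a script. Its argument "steps" is a list of rows, each a list of 7 numbers: the shift along the world's x, y, z in mm, then the turn, a rotation vector about the world's x, y, z in rad, then the closure, from 0 (fully open) to 1 (shut). In form: [[x, y, z, ax, ay, az, jaw], ...]. A call has 1 to 12 rows; each row shifts and turns the commanded pose from where the row before left it; what a row does not reach is not made up. A row lasts 1/10 s, in which the tool goes at most 50 mm and 8.59 degrees, less where a joint would pass 70% of its speed; a pose out of reach is approached as far as the arm can. A call is refused whole if a number of a shift passes 50 or a number of a turn 0.15, either way. A call with a gripper value outside its range is refused whole. The fingers move at their own pace and stop on an object; "force" is the grip in N (left out, the last holds). Time passes only in rows, so rows that do not move let the fingers close. It gives the time, the measured TCP pose, the force, the opening and the grip force at its end, in the units of the state.
- get_state(): the state, without advancing time (a new reading comes with each control period).
- viewer.camera(name): name is "side" or "top" or "wrist"; returns a dict with "image" (400x640x3 uint8, red, green, blue), "range_z" (400x640 float32, m along the optical axis (not along the pixel's ray), 0 where there is no reading), "mtx" (3x3 intrinsics, pixels), "extrinsics" (4x4, takes a point from world to camera coordinates). Camera axes: x right, y up, looking along -z (the intrinsics and any distortion apply to the point x, -y, -z); pixel columns grow to the right and rows downward; lengths in m; the calibration is good to about 2 mm. A picture is of the moment at which its call begins.
- arm.sign_off(): hands the job in; it is judged then, once.
Trained networks look in the newest picture that a camera, given by its name, has taken for a name from the list of things; names that differ only in an ending like _2 or _b are one class to them, and where a whole thing is asked for, a point or a joint stands for the part that bears it (a point fixed in the world has none). Each returns a list of dicts, best first, with "confidence" (0 to 1); they miss things now and then, are a little off and sometimes report something else, mostly with a low value. They report only what shows in the picture. A call takes as long as a camera call. They do not tell look-alikes from the thing itself.
- spotter.boxes_of(camera, label): "xyz" ([x, y, z] in m, in world coordinates, good to about 4 mm: the middle of the surface that is visible of it).
- spotter.masks_of(camera, label): "mask" (400x640 bool, what is visible of it).
The state is a dict: "t": time; "joint_pos": joint angles; "dq": joint speeds; "tau": joint torques, N m; "tool_pos": TCP position; "ee_rot": TCP orientation; "ft_force": force on the tool from outside, world axes, zero at the start; "wrist_torque": the same for the moment, N m; "finger_gap": opening from 0.0 (shut) to 1.0 (fully open); "grip_force": force on a finger pad.
Only numpy, scipy, OpenCV 4.12 (cv2) and the standard library are available. Lean on these libraries where they do the work, as an engineer would, in place of code of your own. Each camera call takes 0.05 s, during which the arm holds its last target. There are 200 camera calls.

## Working session

There is one attempt and no reset: what is moved stays moved. The work goes in short steps, Python scripts to look and compute and a tool call to move; the robot and the scene stay as the last step left them, time stands still between calls to the robot, and variables do not carry over. Pictures are saved under pics/ and viewed, at most 14 in all, crops included, and the job is handed in when it is done.

Besides the shell and the picture viewer there is one more tool, called after "Call:" in YAML: its name, and indented under it one key for each argument. servo_tool: Moves the arm, as the interface text tells. Its arguments: {"type":"object","properties":{"steps":{"type":"array"},"force":{"type":"number"}},"required":["steps"]}

```bash
mkdir -p pics; ls; cat > h.py <<'E'
import numpy as np, cv2
from rig import get_state, viewer, arm, spotter
def cam(n,save=None):
    c=viewer.camera(n)
    if save: cv2.imwrite('pics/'+save,c['image'][:,:,::-1])
    return c
def world(c,mask=None):
    z=c['range_z']; K=c['mtx']; v,u=np.mgrid[:z.shape[0],:z.shape[1]]
    p=np.stack([(u-K[0,2])/K[0,0]*z,-(v-K[1,2])/K[1,1]*z,-z,np.ones_like(z)],-1)
    w=(p@np.linalg.inv(c['extrinsics']).T)[...,:3]
    w[z==0]=np.nan
    return w
def pix(c,P):
    q=c['extrinsics']@np.r_[P,1]; K=c['mtx']
    return K[0,0]*q[0]/-q[2]+K[0,2], K[1,1]*-q[1]/-q[2]+K[1,2]
def rect(pts):
    (cx,cy),(a,b),t=cv2.minAreaRect((pts[:,:2]*1000).astype(np.float32))
    if a>b: t+=90; a,b=b,a   # t: direction of short axis +90 -> long axis is t+90
    # angle of long side
    return cx,cy,a,b,(t+90)%180
E
python3 - <<'E'
from h import *
c=cam('top','top0.png'); w=world(c)
cam('side','side0.png')
for n in ['scrap_box','flap','offcut0','board','chip0','scraper','rest','flux_jar','sponge','trough']:
    for d in spotter.boxes_of('top',n):
        print(n,round(d['confidence'],2),np.round(d['xyz'],3),np.round(pix(c,d['xyz'])))
print(get_state()['t'])
E
```

```text
pics
scrap_box 0.9 [0.544 0.376 0.153] [158. 188.]
scrap_box 0.28 [ 0.521 -0.108  0.06 ] [327. 201.]
flap 0.84 [0.539 0.389 0.149] [154. 190.]
offcut0 0.72 [0.561 0.127 0.011] [253. 189.]
offcut0 0.67 [0.634 0.144 0.015] [248. 165.]
board 0.98 [ 0.523 -0.107  0.059] [327. 201.]
board 0.15 [0.542 0.378 0.15 ] [158. 189.]
chip0 0.74 [ 0.521 -0.109  0.06 ] [327. 202.]
chip0 0.58 [ 0.59  -0.169  0.067] [347. 179.]
chip0 0.55 [ 0.572 -0.108  0.067] [327. 185.]
chip0 0.43 [0.636 0.146 0.016] [247. 165.]
scraper 0.89 [ 0.522 -0.395  0.028] [418. 204.]
scraper 0.73 [ 0.455 -0.56   0.017] [469. 226.]
scraper 0.72 [ 0.325 -0.388  0.022] [415. 267.]
rest 0.95 [ 0.525 -0.39   0.021] [416. 203.]
rest 0.72 [0.539 0.389 0.146] [154. 190.]
flux_jar 0.96 [0.722 0.278 0.09 ] [201. 132.]
flux_jar 0.58 [ 0.573 -0.11   0.068] [328. 185.]
sponge 0.86 [ 0.705 -0.364  0.033] [409. 145.]
sponge 0.28 [0.541 0.389 0.148] [154. 189.]
trough 0.77 [ 0.521 -0.108  0.059] [327. 202.]
trough 0.35 [0.721 0.276 0.086] [202. 133.]
0.6
```

```bash
python3 -c "
import cv2
a=cv2.imread('pics/top0.png')[100:300,90:510]; cv2.imwrite('pics/top0c.png',cv2.resize(a,(798,380),interpolation=cv2.INTER_CUBIC))"
```

```text
(no output)
```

View pics/top0c.png

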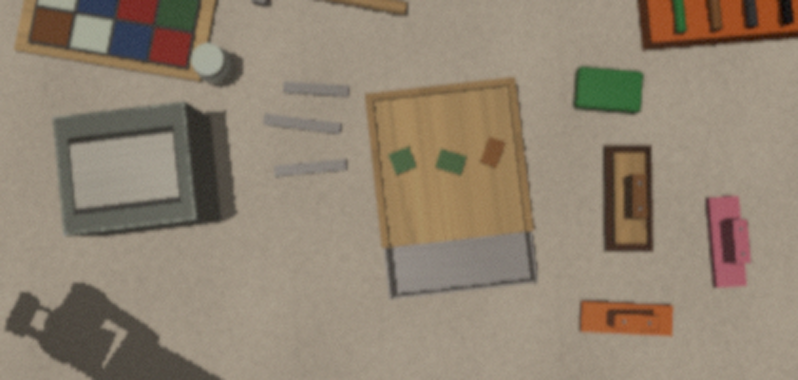

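View pics/side0.png

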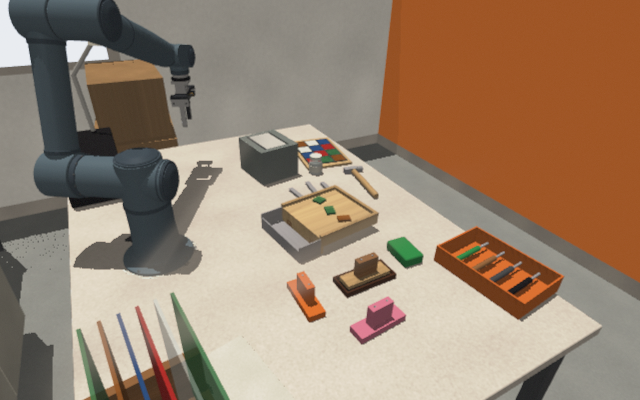

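The candidates for the scraper are the wooden one in the dark rest (top px 418,204), the orange one (415,267) and the pink one (469,226). By the description it is the wooden one. Offcuts are at (253,189), (248,165) and about (256,147), with three chips on the board.

```bash
python3 - <<'E'
from h import *
c=cam('top'); w=world(c)
im=c['image']; z=w[...,2]
def comp(m,name,mn=15):
    n,l,s,_=cv2.connectedComponentsWithStats(m.astype(np.uint8))
    for i in range(1,n):
        if s[i,4]>=mn:
            p=w[l==i]; print(name,s[i,:],np.round(rect(p),1),'zmed',np.round(np.median(p[:,2]),4),'rgb',im[l==i].mean(0).round())
X,Y=w[...,0],w[...,1]
comp((z>.135)&(z<.17)&(Y>.2),'boxtop')
g=im.astype(int).sum(2)
comp((z>.135)&(z<.17)&(Y>.2)&(g>430),'flap')
comp((z>.005)&(z<.03)&(Y>.05)&(Y<.26)&(X>.4)&(X<.8),'offcut',25)
comp((z>.050)&(z<.09)&(Y>-.3)&(Y<.05),'board')
comp((z>.0645)&(z<.09)&(Y>-.23)&(Y<.0)&(X>.4),'chips/rim',20)
comp((z>.004)&(z<.1)&(Y<-.3)&(X<.65),'scr',50)
comp((z>.05)&(z<.1)&(Y<-.3)&(X<.65),'handle',10)
for l in ['offcut0','chip0']:
    for d in spotter.masks_of('top',l):
        m=d['mask']; p=w[m]; p=p[np.isfinite(p[:,0])]
        print(l,round(d['confidence'],2),m.sum(),np.round(rect(p),1))
r=im[100:300,90:510]
cv2.imwrite('pics/boxc.png',cv2.resize(im[145:230,110:215,::-1],None,fx=6,fy=6,interpolation=cv2.INTER_CUBIC))
# flap gap: profile of depth/brightness along world x through box centre
for y in (.36,.39,.42):
  print([(int(x*1000),*(lambda u,v:(int(g[int(round(v)),int(round(u))]),int(1000*z[int(round(v)),int(round(u))])))(*pix(c,[x,y,.15]))) for x in np.arange(.45,.66,.004)])
E
```

```text
boxtop [ 117  154   77   70 4288] [544.  387.2 180.7 203.2  97.8] zmed 0.1486 rgb [123. 120. 109.]
boxtop [  0 394  17   6  76] [-43.3 770.1   7.2  57.6  90.1] zmed 0.1526 rgb [8. 8. 8.]
boxtop [102 396  35   4 106] [-41.5 465.    6.2  93.9  88. ] zmed 0.1448 rgb [21. 19. 17.]
flap [ 128  171   56   37 1657] [541.2 385.5  92.5 151.7  98.1] zmed 0.1487 rgb [160. 153. 140.]
offcut [239 143  34   8 192] [696.  121.7  19.3 107.4  87.2] zmed 0.0107 rgb [129. 122. 115.]
offcut [228 160  41  12 236] [637.7 143.   21.4 129.4  82.8] zmed 0.0107 rgb [132. 126. 118.]
offcut [234 184  38   9 216] [563.2 127.7  20.1 119.8  97. ] zmed 0.0109 rgb [136. 130. 122.]
board [ 282  141   91  117 6615] [ 529.3 -108.7  244.4  334.7    7.6] zmed 0.0601 rgb [148. 123.  86.]
board [271 350  41  24 217] [ 47.  -15.3  42.1 123.9  74.3] zmed 0.0687 rgb [41. 40. 37.]
chips/rim [293 141  75  81 578] [ 574.5 -120.   209.8  247.6    7.4] zmed 0.0713 rgb [133. 108.  75.]
chips/rim [343 172  13  16 124] [ 587.3 -174.7   29.9   44.   161.6] zmed 0.0687 rgb [122.  86.  55.]
chips/rim [293 177  16  16 137] [571.2 -28.9  
[... 4295 characters left out ...]
), (494, 445, 153), (498, 445, 147), (502, 440, 149), (506, 444, 152), (510, 445, 147), (514, 438, 151), (518, 448, 147), (522, 442, 146), (526, 441, 149), (530, 442, 146), (534, 455, 146), (538, 449, 148), (542, 444, 147), (546, 462, 153), (550, 457, 147), (554, 453, 149), (558, 453, 146), (562, 449, 149), (566, 461, 150), (570, 453, 147), (574, 455, 149), (578, 454, 147), (582, 437, 145), (586, 253, 3), (590, 181, 8), (594, 178, 4), (598, 265, 151), (602, 272, 150), (606, 275, 148), (610, 286, 148), (614, 280, 150), (618, 271, 149), (622, 273, 147), (626, 282, 148), (630, 349, -6), (634, 403, -2), (638, 429, -1), (642, 434, -7), (646, 441, 2), (650, 434, 0), (654, 420, -4), (658, 429, -2)]
```

View pics/boxc.png

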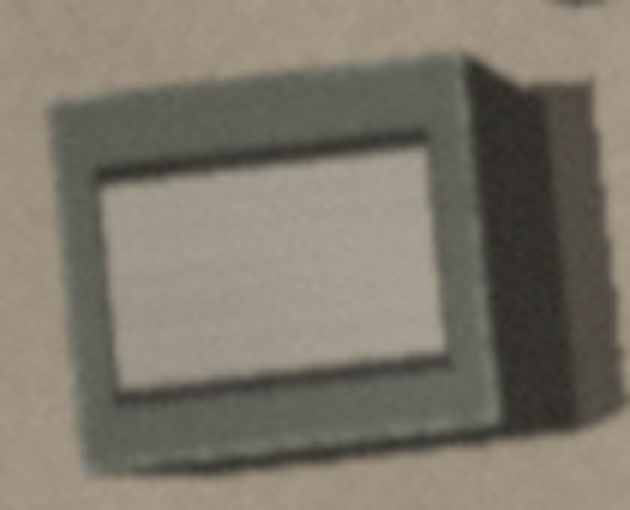

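The crop shows the flap with its open gap along the far edge (world +x, px ~y 150). The hinge is on the near side. So box yaw is about 7.8°, its centre is at (544,387) and the slot is at about (552,388).

```bash
cat >> h.py <<'E'
from scipy.spatial.transform import Rotation as R
def tool():
    s=get_state(); r=R.from_quat(s['ee_rot']).as_matrix()
    print('t',round(s['t'],1),'tcp',np.round(np.array(s['tool_pos'])*1000,1),'yang',round(np.degrees(np.arctan2(r[1,1],r[0,1])),1),'zax',np.round(r[:,2],3),'q',np.round(s['joint_pos'],2),'gap',round(s['finger_gap'],3),'F',np.round(s['ft_force'],1),'grip',round(s['grip_force'],1))
E
python3 -c "
from h import *
tool()"
```

```text
t 0.8 tcp [259.  596.2 205.5] yang 66.5 zax [ 0. -0. -1.] q [ 0.99  0.25  1.56 -0.    1.34 -0.17] gap 0.998 F [-0.2  0.1  0.4] grip 0.0
```

Call:
servo_tool:
  steps:
    - [25.3, -39, 2, 0, 0, -0.087, 0.36]
    - [25.3, -39, 2, 0, 0, -0.087, 0.36]
    - [25.3, -39, 2, 0, 0, -0.087, 0.36]
    - [25.3, -39, 2, 0, 0, -0.087, 0.36]
    - [25.3, -39, 0, 0, 0, -0.087, 0.36]
    - [25.3, -39, 0, 0, 0, -0.087, 0.36]
    - [25.3, -39, 0, 0, 0, -0.087, 0.36]
    - [25.3, -39, 0, 0, 0, -0.087, 0.36]
    - [25.3, -39, 0, 0, 0, -0.087, 0.36]
    - [25.3, -39, 0, 0, 0, -0.087, 0.36]
    - [25.3, -39, 0, 0, 0, -0.087, 0.36]
    - [25.3, -39, 0, 0, 0, -0.087, 0.36]

```text
t: 1.95
tool_pos: [0.5634, 0.1264, 0.2137]
ee_rot: [0.666, 0.746, 0.0, 0.0]
ft_force: [0.4, -0.2, 0.1]
finger_gap: 0.639
grip_force: 0.0
```

```bash
cat >> h.py <<'E'
def offcuts(c,w):
    z=w[...,2];X,Y=w[...,0],w[...,1]
    m=(z>.005)&(z<.03)&(Y>.05)&(Y<.28)&(X>.4)&(X<.8)
    n,l,s,_=cv2.connectedComponentsWithStats(m.astype(np.uint8))
    for i in range(1,n):
        if s[i,4]>=25: print('offcut',s[i,4],np.round(rect(w[l==i]),1))
E
python3 -c "
from h import *
tool()
c=cam('wrist','w1.png'); w=world(c); offcuts(c,w)
for d in spotter.boxes_of('wrist','offcut0'): print(round(d['confidence'],2),np.round(d['xyz'],3))
"
```

```text
t 1.9 tcp [563.4 126.4 213.7] yang 6.5 zax [ 0.001  0.    -1.   ] q [ 0.02  0.07  1.74  0.    1.33 -0.09] gap 0.639 F [ 0.4 -0.2  0.1] grip 0.0
offcut 108 [481.1 278.6   0.9  20.9   7.8]
offcut 257 [715.8 265.2   9.4  42.5 149.7]
offcut 1443 [638.9 145.   18.6 129.9  83.7]
offcut 1271 [565.1 129.6  17.4 119.5  96.3]
offcut 1189 [698.2 123.3  19.  110.   87.3]
0.67 [0.697 0.126 0.012]
0.56 [0.637 0.151 0.017]
0.2 [ 0.583 -0.052  0.059]
```

Call:
servo_tool:
  steps:
    - [2, 3, -40, 0, 0, 0, 0.36]
    - [0, 0, -40, 0, 0, 0, 0.36]
    - [0, 0, -40, 0, 0, 0, 0.36]
    - [0, 0, -40, 0, 0, 0, 0.36]
    - [0, 0, -30, 0, 0, 0, 0.36]
    - [0, 0, -15, 0, 0, 0, 0.36]
    - [0, 0, -5, 0, 0, 0, 0.36]
    - [0, 0, 0, 0, 0, 0, 1]
    - [0, 0, 0, 0, 0, 0, 1]
    - [0, 0, 0, 0, 0, 0, 1]
    - [0, 0, 0, 0, 0, 0, 1]
    - [0, 0, 0, 0, 0, 0, 1]
  force: 40

```text
t: 3.25
tool_pos: [0.5651, 0.1312, 0.0042]
ee_rot: [0.665, 0.747, 0.0, 0.0]
ft_force: [-0.1, 0.1, 0.2]
finger_gap: 0.248
grip_force: 0.0
```

Call:
servo_tool:
  steps:
    - [0, 0, 0, 0, 0, 0, 1]
    - [0, 0, 0, 0, 0, 0, 1]
    - [0, 0, 0, 0, 0, 0, 1]
    - [0, 0, 20, 0, 0, 0, 1]
    - [0, 0, 40, 0, 0, 0, 1]
    - [0, 0, 40, 0, 0, 0, 1]
    - [0, 0, 45, 0, 0, 0, 1]
    - [0, 0, 45, 0, 0, 0, 1]

```text
t: 4.05
tool_pos: [0.5638, 0.1312, 0.1944]
ee_rot: [0.665, 0.747, -0.0, -0.0]
ft_force: [0.8, -0.8, -0.8]
finger_gap: 0.183
grip_force: 40.0
```

Call:
servo_tool:
  steps:
    - [-2, 42, 3, 0, 0, 0.004, 1]
    - [-2, 43, 0, 0, 0, 0.004, 1]
    - [-2, 43, 0, 0, 0, 0.004, 1]
    - [-2, 43, 0, 0, 0, 0.004, 1]
    - [-2, 43, 0, 0, 0, 0.004, 1]
    - [-2, 43, 0, 0, 0, 0.003, 1]
    - [0, 0, 0, 0, 0, 0, 1]

```text
t: 4.75
tool_pos: [0.551, 0.3924, 0.1954]
ee_rot: [0.654, 0.757, -0.0, -0.001]
ft_force: [-0.3, -0.8, -0.3]
finger_gap: 0.183
grip_force: 40.0
```

```bash
cat >> h.py <<'E'
def box(c,w):
    z=w[...,2];X,Y=w[...,0],w[...,1]
    m=(z>.135)&(z<.165)&(Y>.25)&(Y<.53)&(X>.4)&(X<.7)
    print('box',m.sum(),np.round(rect(w[m]),1),np.median(w[m][:,2]))
E
python3 -c "
from h import *
tool()
c=cam('wrist','w2.png'); w=world(c); box(c,w)
c=cam('top'); w=world(c); offcuts(c,w)
"
```

```text
t 4.8 tcp [551.  392.4 195.4] yang 8.3 zax [-0.001  0.001 -1.   ] q [0.45 0.31 1.49 0.   1.34 0.31] gap 0.183 F [-0.3 -0.8 -0.3] grip 40.0
box 32778 [545.8 388.6 180.9 200.4  97.9] 0.15106321111825283
offcut 36 [716.5 263.1  15.3  49.2 156.8]
offcut 200 [696.6 120.7  20.9 110.3  85.3]
offcut 231 [635.6 143.2  23.7 129.   81.4]
```

View pics/w2.png

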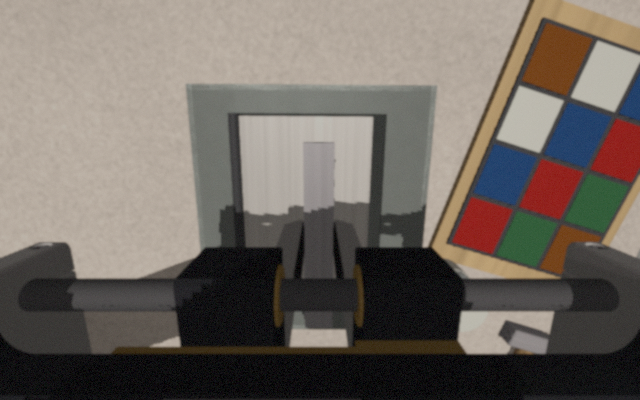

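The wrist picture shows the bar held at about (318,230), over the flap in the middle of the mouth (237–385) and aligned with it.

Call:
servo_tool:
  steps:
    - [2, -2, -30, 0, 0, 0, 1]
    - [0, 0, -15, 0, 0, 0, 1]
    - [0, 0, -10, 0, 0, 0, 1]
    - [0, 0, -10, 0, 0, 0, 1]
    - [0, 0, -10, 0, 0, 0, 1]
    - [0, 0, -10, 0, 0, 0, 1]
    - [0, 0, -8, 0, 0, 0, 1]
    - [0, 0, 0, 0, 0, 0, 1]
    - [0, 0, 0, 0, 0, 0, 1]

```text
t: 5.75
tool_pos: [0.5571, 0.3863, 0.1055]
ee_rot: [0.656, 0.755, 0.003, 0.002]
ft_force: [5.9, -0.1, 3.6]
finger_gap: 0.187
grip_force: 40.0
```

Call:
servo_tool:
  steps:
    - [-2, 2, -3, 0, 0, 0, 1]
    - [0, 0, 0, 0, 0, 0, 0.57]
    - [0, 0, 0, 0, 0, 0, 0.57]
    - [0, 0, 0, 0, 0, 0, 0.57]
    - [0, 0, 0, 0, 0, 0, 0.57]
    - [0, 0, 0, 0, 0, 0, 0.57]
    - [0, 0, 0, 0, 0, 0, 0.57]

```text
t: 6.45
tool_pos: [0.5567, 0.3884, 0.1037]
ee_rot: [0.656, 0.755, 0.004, 0.003]
ft_force: [7.6, 0.4, 6.8]
finger_gap: 0.395
grip_force: 4.9
```

```bash
python3 -c "
from h import *
tool()
c=cam('wrist','w3.png')
"
```

```text
t 6.5 tcp [556.7 388.4 103.7] yang 8.0 zax [ 0.009  0.003 -1.   ] q [ 0.44  0.4   1.55 -0.    1.17  0.3 ] gap 0.395 F [7.6 0.4 6.8] grip 4.9
```

View pics/w3.png

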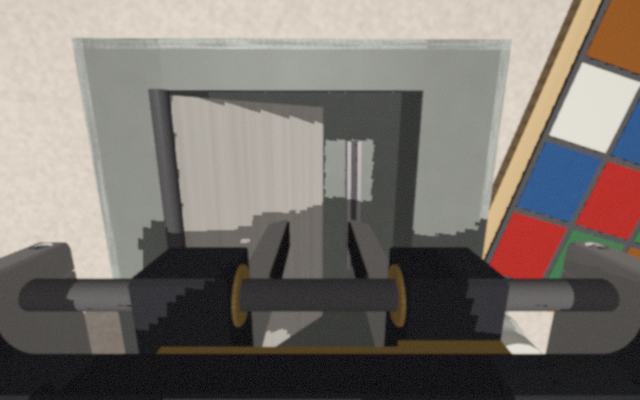

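The bar lies on the box floor, at px (350,180), clear of both the fingers and the flap. I'll lift out.

Call:
servo_tool:
  steps:
    - [0, 0, 20, 0, 0, 0, 0.57]
    - [0, 0, 30, 0, 0, 0, 0.57]
    - [0, 0, 35, 0, 0, 0, 0.57]
    - [0, 0, 35, 0, 0, 0, 0.57]
    - [13, -40, 0, 0, 0, -0.04, 0.4]
    - [14, -40, 0, 0, 0, -0.04, 0.36]
    - [14, -40, 0, 0, 0, -0.04, 0.36]
    - [14, -40, 0, 0, 0, -0.04, 0.36]
    - [14, -40, 0, 0, 0, -0.04, 0.36]
    - [14, -43, 0, 0, 0, -0.05, 0.36]
    - [0, 0, 0, 0, 0, 0, 0.36]

```text
t: 7.6
tool_pos: [0.636, 0.1403, 0.2197]
ee_rot: [0.747, 0.665, -0.001, -0.0]
ft_force: [-0.8, 0.7, -0.7]
finger_gap: 0.639
grip_force: 0.0
```

```bash
python3 -c "
from h import *
tool()
c=cam('wrist'); w=world(c); offcuts(c,w)
c=cam('top'); w=world(c); box(c,w)
"
```

```text
t 7.6 tcp [636.  140.3 219.7] yang -6.7 zax [-0.002 -0.001 -1.   ] q [ 0.04  0.24  1.54 -0.    1.37  0.16] gap 0.639 F [-0.8  0.7 -0.7] grip 0.0
offcut 144 [717.3 264.9  10.2  44.8 153.4]
offcut 97 [482.  278.5   1.   23.8   7.1]
offcut 1363 [638.8 145.3  17.8 129.1  83.8]
offcut 1081 [698.4 123.4  18.5 109.8  87.3]
box 3622 [542.8 396.  180.6 186.   98.1] 0.14859291206432013
```

Call:
servo_tool:
  steps:
    - [2.5, 4.5, -40, 0, 0, 0, 0.45]
    - [0, 0, -40, 0, 0, 0, 0.45]
    - [0, 0, -40, 0, 0, 0, 0.45]
    - [0, 0, -40, 0, 0, 0, 0.45]
    - [0, 0, -35, 0, 0, 0, 0.45]
    - [0, 0, -15, 0, 0, 0, 0.45]
    - [0, 0, -6, 0, 0, 0, 0.45]
    - [0, 0, 0, 0, 0, 0, 1]
    - [0, 0, 0, 0, 0, 0, 1]
    - [0, 0, 0, 0, 0, 0, 1]
    - [0, 0, 0, 0, 0, 0, 1]
    - [0, 0, 0, 0, 0, 0, 1]

```text
t: 8.9
tool_pos: [0.6388, 0.1497, 0.0056]
ee_rot: [0.745, 0.667, 0.001, 0.001]
ft_force: [-0.4, 0.0, 1.2]
finger_gap: 0.185
grip_force: 40.0
```

Call:
servo_tool:
  steps:
    - [0, 0, 0, 0, 0, 0, 1]
    - [0, 0, 0, 0, 0, 0, 1]
    - [0, 0, 20, 0, 0, 0, 1]
    - [0, 0, 40, 0, 0, 0, 1]
    - [0, 0, 40, 0, 0, 0, 1]
    - [0, 0, 45, 0, 0, 0, 1]
    - [0, 0, 45, 0, 0, 0, 1]
    - [0, 0, 0, 0, 0, 0, 1]

```text
t: 9.7
tool_pos: [0.6421, 0.15, 0.2027]
ee_rot: [0.745, 0.667, 0.005, 0.004]
ft_force: [0.0, 0.2, 0.3]
finger_gap: 0.187
grip_force: 40.0
```

Call:
servo_tool:
  steps:
    - [-14, 41, 0, 0, 0, 0.042, 1]
    - [-15, 41, 0, 0, 0, 0.042, 1]
    - [-15, 41, 0, 0, 0, 0.042, 1]
    - [-15, 41, 0, 0, 0, 0.042, 1]
    - [-15, 41, 0, 0, 0, 0.042, 1]
    - [-14, 38, 0, 0, 0, 0.042, 1]
    - [0, 0, 0, 0, 0, 0, 1]

```text
t: 10.4
tool_pos: [0.5471, 0.3964, 0.1925]
ee_rot: [0.653, 0.757, -0.001, -0.001]
ft_force: [0.3, -0.2, -0.5]
finger_gap: 0.184
grip_force: 40.0
```

```bash
cat >> h.py <<'E'
def held(c,w):
    z=w[...,2];X,Y=w[...,0],w[...,1]
    s=get_state()['tool_pos']
    m=(abs(z-s[2]-.005)<.025)&(abs(X-s[0])<.06)&(Y>s[1]+.02)&(Y<s[1]+.1)
    if m.any(): print('held bar far end (y from tcp, mm)',np.round(1000*(np.nanpercentile(Y[m],99)-s[1]),1),'x med',np.round(1000*(np.median(X[m])-s[0]),1),m.sum())
E
python3 -c "
from h import *
tool()
c=cam('wrist','w4.png'); w=world(c); box(c,w); held(c,w)
c=cam('top'); w=world(c); offcuts(c,w)
"
```

```text
t 10.4 tcp [547.1 396.4 192.5] yang 8.5 zax [-0.003 -0.    -1.   ] q [0.46 0.32 1.5  0.   1.33 0.31] gap 0.184 F [ 0.3 -0.2 -0.5] grip 40.0
box 31879 [545.9 388.4 180.9 200.6  98. ] 0.151072819666385
held bar far end (y from tcp, mm) 62.0 x med -6.8 2190
offcut 37 [720.5 262.6  14.6  54.7 161.3]
offcut 200 [697.3 120.7  21.5 109.8  87.6]
```

Call:
servo_tool:
  steps:
    - [5, -5, -27, 0, 0, -0.005, 1]
    - [0, 0, -15, 0, 0, 0, 1]
    - [0, 0, -10, 0, 0, 0, 1]
    - [0, 0, -10, 0, 0, 0, 1]
    - [0, 0, -10, 0, 0, 0, 1]
    - [0, 0, -10, 0, 0, 0, 1]
    - [0, 0, -10, 0, 0, 0, 1]
    - [0, 0, 0, 0, 0, 0, 1]
    - [0, 0, 0, 0, 0, 0, 1]

```text
t: 11.4
tool_pos: [0.5577, 0.3879, 0.1041]
ee_rot: [0.657, 0.754, 0.003, 0.002]
ft_force: [5.8, 1.9, 3.0]
finger_gap: 0.181
grip_force: 40.0
```

Call:
servo_tool:
  steps:
    - [-2, 2, -2, 0, 0, 0, 1]
    - [0, 0, 0, 0, 0, 0, 0.57]
    - [0, 0, 0, 0, 0, 0, 0.57]
    - [0, 0, 0, 0, 0, 0, 0.57]
    - [0, 0, 0, 0, 0, 0, 0.57]
    - [0, 0, 0, 0, 0, 0, 0.57]
    - [0, 0, 0, 0, 0, 0, 0.57]

```text
t: 12.1
tool_pos: [0.5586, 0.39, 0.1035]
ee_rot: [0.657, 0.753, 0.006, 0.004]
ft_force: [13.0, 2.0, 0.4]
finger_gap: 0.427
grip_force: 4.9
```

```bash
python3 -c "
from h import *
tool()
c=cam('wrist','w5.png')
"
```

```text
t 12.1 tcp [558.6 390.  103.5] yang 7.8 zax [ 0.013  0.003 -1.   ] q [ 0.44  0.41  1.55 -0.    1.17  0.31] gap 0.427 F [13.   2.   0.4] grip 4.9
```

View pics/w5.png

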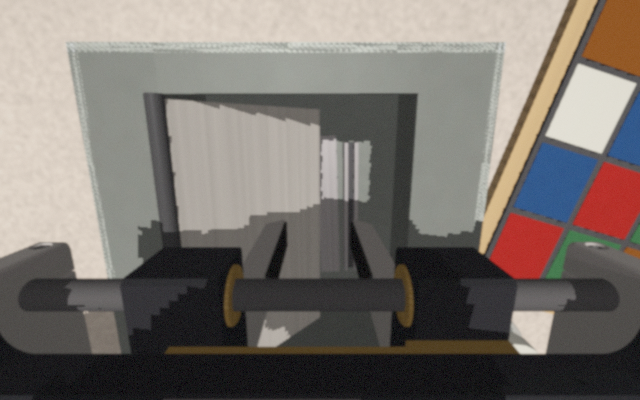

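Both bars lie on the floor at px (325–355, 140–270), clear of the fingers. Next is the third.

Call:
servo_tool:
  steps:
    - [0, 0, 20, 0, 0, 0, 0.57]
    - [0, 0, 30, 0, 0, 0, 0.57]
    - [0, 0, 35, 0, 0, 0, 0.57]
    - [0, 0, 35, 0, 0, 0, 0.57]
    - [20, -38, 0, 0, 0, -0.027, 0.4]
    - [20, -38, 0, 0, 0, -0.027, 0.36]
    - [20, -38, 0, 0, 0, -0.027, 0.36]
    - [20, -38, 0, 0, 0, -0.027, 0.36]
    - [20, -38, 0, 0, 0, -0.027, 0.36]
    - [20, -38, 0, 0, 0, -0.027, 0.36]
    - [20, -38, 0, 0, 0, -0.027, 0.36]
    - [0, 0, 0, 0, 0, 0, 0.36]

```text
t: 13.35
tool_pos: [0.6942, 0.1184, 0.2196]
ee_rot: [0.728, 0.686, -0.001, -0.0]
ft_force: [-0.7, 0.7, 0.6]
finger_gap: 0.639
grip_force: 0.0
```

```bash
python3 -c "
from h import *
tool()
c=cam('wrist'); w=world(c); offcuts(c,w)
c=cam('top'); w=world(c); box(c,w)
"
```

```text
t 13.3 tcp [694.2 118.4 219.6] yang -3.4 zax [-0.002 -0.001 -1.   ] q [ 0.01  0.36  1.39 -0.    1.39  0.07] gap 0.639 F [-0.7  0.7  0.6] grip 0.0
offcut 152 [723.9 265.1  14.9  51.7 167.4]
offcut 127 [482.1 278.5   1.5  22.6   6.9]
offcut 1143 [698.3 123.5  17.5 109.3  87.1]
box 4184 [544.2 387.  181.  203.2  97.9] 0.14867616284546992
```

Call:
servo_tool:
  steps:
    - [3.5, 2.5, -40, 0, 0, 0.008, 0.45]
    - [0, 0, -40, 0, 0, 0, 0.45]
    - [0, 0, -40, 0, 0, 0, 0.45]
    - [0, 0, -40, 0, 0, 0, 0.45]
    - [0, 0, -35, 0, 0, 0, 0.45]
    - [0, 0, -15, 0, 0, 0, 0.45]
    - [0, 0, -6, 0, 0, 0, 0.45]
    - [0, 0, 0, 0, 0, 0, 1]
    - [0, 0, 0, 0, 0, 0, 1]
    - [0, 0, 0, 0, 0, 0, 1]
    - [0, 0, 0, 0, 0, 0, 1]
    - [0, 0, 0, 0, 0, 0, 1]

```text
t: 14.65
tool_pos: [0.6974, 0.1262, 0.0057]
ee_rot: [0.723, 0.691, 0.001, 0.001]
ft_force: [-0.4, 0.1, 2.4]
finger_gap: 0.185
grip_force: 40.0
```

Call:
servo_tool:
  steps:
    - [0, 0, 0, 0, 0, 0, 1]
    - [0, 0, 0, 0, 0, 0, 1]
    - [0, 0, 20, 0, 0, 0, 1]
    - [0, 0, 40, 0, 0, 0, 1]
    - [0, 0, 40, 0, 0, 0, 1]
    - [0, 0, 45, 0, 0, 0, 1]
    - [0, 0, 45, 0, 0, 0, 1]
    - [0, 0, 0, 0, 0, 0, 1]

```text
t: 15.45
tool_pos: [0.7006, 0.1264, 0.2047]
ee_rot: [0.722, 0.691, 0.006, 0.005]
ft_force: [0.5, 0.4, 0.6]
finger_gap: 0.186
grip_force: 40.0
```

Call:
servo_tool:
  steps:
    - [-20, 37, -1, 0, 0, 0.026, 1]
    - [-20, 37, -1, 0, 0, 0.026, 1]
    - [-20, 37, -1, 0, 0, 0.026, 1]
    - [-20, 37, -1, 0, 0, 0.026, 1]
    - [-20, 37, -1, 0, 0, 0.026, 1]
    - [-20, 37, -1, 0, 0, 0.026, 1]
    - [-21, 38, -1, 0, 0, 0.026, 1]
    - [0, 0, 0, 0, 0, 0, 1]
    - [0, 0, 0, 0, 0, 0, 1]

```text
t: 16.35
tool_pos: [0.5545, 0.3866, 0.1867]
ee_rot: [0.656, 0.755, -0.001, -0.0]
ft_force: [-0.2, 0.4, -0.9]
finger_gap: 0.188
grip_force: 40.0
```

```bash
python3 -c "
from h import *
tool()
c=cam('wrist','w6.png'); w=world(c); box(c,w); held(c,w)
c=cam('top','top6.png'); w=world(c); offcuts(c,w)
"
```

```text
t 16.4 tcp [554.5 386.6 186.7] yang 8.0 zax [-0.001 -0.001 -1.   ] q [ 0.44  0.32  1.5  -0.    1.32  0.3 ] gap 0.188 F [-0.2  0.4 -0.9] grip 40.0
box 37979 [546.  388.7 181.7 200.3  98.1] 0.15106063960474364
held bar far end (y from tcp, mm) 52.8 x med -5.6 1691
offcut 33 [716.6 263.2  11.8  48.1 156.8]
```

Call:
servo_tool:
  steps:
    - [-1, 2, -21, 0, 0, 0, 1]
    - [0, 0, -15, 0, 0, 0, 1]
    - [0, 0, -10, 0, 0, 0, 1]
    - [0, 0, -10, 0, 0, 0, 1]
    - [0, 0, -10, 0, 0, 0, 1]
    - [0, 0, -10, 0, 0, 0, 1]
    - [0, 0, -10, 0, 0, 0, 1]
    - [0, 0, 0, 0, 0, 0, 1]
    - [0, 0, 0, 0, 0, 0, 1]

```text
t: 17.35
tool_pos: [0.5574, 0.3882, 0.1029]
ee_rot: [0.657, 0.754, 0.003, 0.002]
ft_force: [6.0, 1.0, 2.2]
finger_gap: 0.184
grip_force: 40.0
```

Call:
servo_tool:
  steps:
    - [-2, 0, 0, 0, 0, 0, 1]
    - [0, 0, 0, 0, 0, 0, 0.57]
    - [0, 0, 0, 0, 0, 0, 0.57]
    - [0, 0, 0, 0, 0, 0, 0.57]
    - [0, 0, 0, 0, 0, 0, 0.57]
    - [0, 0, 0, 0, 0, 0, 0.57]
    - [0, 0, 0, 0, 0, 0, 0.57]

```text
t: 18.05
tool_pos: [0.5584, 0.3885, 0.1046]
ee_rot: [0.657, 0.754, 0.006, 0.004]
ft_force: [12.7, 1.5, 1.4]
finger_gap: 0.43
grip_force: 4.9
```

```bash
python3 -c "
from h import *
tool()
c=cam('wrist','w7.png')
"
```

```text
t 18.1 tcp [558.4 388.5 104.6] yang 7.8 zax [ 0.013  0.004 -1.   ] q [ 0.44  0.4   1.55 -0.    1.17  0.31] gap 0.43 F [12.7  1.5  1.4] grip 4.9
```

View pics/w7.png

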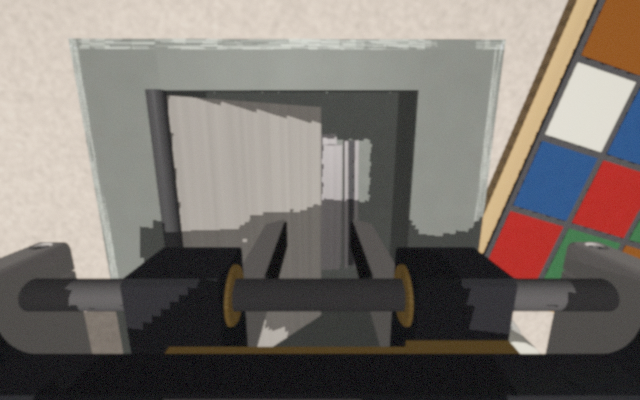

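Nothing is left between the fingers and the bars lie below. I'll lift out and go towards the scraper.

Call:
servo_tool:
  steps:
    - [0, 0, 20, 0, 0, 0, 0.57]
    - [0, 0, 30, 0, 0, 0, 0.57]
    - [0, 0, 35, 0, 0, 0, 0.57]
    - [0, 0, 35, 0, 0, 0, 0.57]
    - [-3, -40, 0, 0, 0, -0.09, 0.4]
    - [-3, -40, 0, 0, 0, -0.09, 0.3]
    - [-3, -40, 0, 0, 0, -0.09, 0.3]
    - [-3, -40, 0, 0, 0, -0.09, 0.3]
    - [-3, -40, 0, 0, 0, -0.09, 0.3]
    - [-3, -40, 0, 0, 0, -0.09, 0.3]
    - [-3, -40, 0, 0, 0, -0.09, 0.3]
    - [-3, -40, 0, 0, 0, -0.09, 0.3]

```text
t: 19.3
tool_pos: [0.5276, 0.0663, 0.2212]
ee_rot: [0.881, 0.473, -0.001, -0.0]
ft_force: [0.4, 0.2, -0.2]
finger_gap: 0.696
grip_force: 0.0
```

Call:
servo_tool:
  steps:
    - [-1, -42, 0, 0, 0, -0.09, 0.3]
    - [-1, -42, 0, 0, 0, -0.09, 0.3]
    - [-1, -42, 0, 0, 0, -0.09, 0.3]
    - [-1, -42, 0, 0, 0, -0.09, 0.3]
    - [-1, -42, 0, 0, 0, -0.09, 0.3]
    - [-1, -42, 0, 0, 0, -0.09, 0.3]
    - [-1, -42, 0, 0, 0, -0.09, 0.3]
    - [-1, -42, 0, 0, 0, -0.09, 0.3]
    - [-1, -42, 0, 0, 0, -0.09, 0.3]
    - [-1, -42, 0, 0, 0, -0.09, 0.3]
    - [-1, -42, 0, 0, 0, -0.05, 0.3]
    - [0, 0, 0, 0, 0, 0, 0.3]

```text
t: 20.5
tool_pos: [0.5158, -0.3982, 0.2206]
ee_rot: [1.0, 0.016, -0.001, -0.0]
ft_force: [0.4, 0.1, 0.2]
finger_gap: 0.7
grip_force: 0.0
```

```bash
cat >> h.py <<'E'
def scr(c,w,x=(.38,.66),y=(-.52,-.29)):
    z=w[...,2];X,Y=w[...,0],w[...,1]
    b=(X>x[0])&(X<x[1])&(Y>y[0])&(Y<y[1])
    for lo,hi,n in ((.07,.095,'handle top'),(.021,.04,'foot'),(.006,.02,'rest')):
        m=b&(z>lo)&(z<hi)
        n_,l,s,_=cv2.connectedComponentsWithStats(m.astype(np.uint8))
        if n_>1:
            i=1+np.argmax(s[1:,4]); m=l==i
            print(n,m.sum(),np.round(rect(w[m]),1),'z',np.round(np.median(w[m][:,2]),4))
E
python3 -c "
from h import *
tool()
c=cam('top'); w=world(c); box(c,w); offcuts(c,w)
c=cam('wrist','w8.png'); w=world(c); scr(c,w)
"
```

```text
t 20.5 tcp [ 515.8 -398.2  220.6] yang -88.1 zax [-0.002  0.    -1.   ] q [-0.83  0.24  1.54 -0.    1.37  0.71] gap 0.7 F [0.4 0.1 0.2] grip 0.0
box 4291 [544.6 387.2 181.7 203.4  98.2] 0.14853552940189751
offcut 34 [716.6 263.1  13.   48.  156.3]
handle top 1432 [ 522.8 -404.3   24.    69.3    1.2] z 0.087
foot 3130 [ 522.3 -404.3   50.   150.2    1.1] z 0.0271
rest 3277 [ 522.1 -404.4   78.2  178.8    0.8] z 0.0166
```

View pics/w8.png

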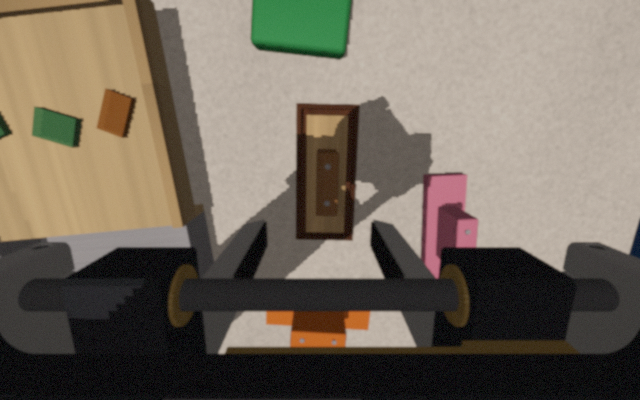

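The wooden scraper stands in its dark rest at px (327,175). Pink at (450,220) and orange at (318,325) are decoys. All offcuts are gone from the bench and the flap area is level.

Call:
servo_tool:
  steps:
    - [6, -5, -40, 0, 0, -0.014, 0.3]
    - [0, 0, -40, 0, 0, 0, 0.3]
    - [0, 0, -40, 0, 0, 0, 0.3]
    - [0, 0, -35, 0, 0, 0, 0.3]
    - [0, 0, -20, 0, 0, 0, 0.3]
    - [0, 0, -8, 0, 0, 0, 0.3]
    - [0, 0, 0, 0, 0, 0, 0.3]
    - [0, 0, 0, 0, 0, 0, 0.3]

```text
t: 21.4
tool_pos: [0.5245, -0.399, 0.0401]
ee_rot: [1.0, 0.013, 0.001, 0.001]
ft_force: [0.9, -0.2, -0.2]
finger_gap: 0.701
grip_force: 0.0
```

Call:
servo_tool:
  steps:
    - [-1, -5, -3, 0, 0, -0.008, 0.3]
    - [0, 0, 0, 0, 0, 0, 0.6]
    - [0, 0, 0, 0, 0, 0, 1]
    - [0, 0, 0, 0, 0, 0, 1]
    - [0, 0, 0, 0, 0, 0, 1]
    - [0, 0, 0, 0, 0, 0, 1]
    - [0, 0, 0, 0, 0, 0, 1]
    - [0, 0, 0, 0, 0, 0, 1]
    - [0, 0, 0, 0, 0, 0, 1]
    - [0, 0, 0, 0, 0, 0, 1]
  force: 55

```text
t: 22.4
tool_pos: [0.5226, -0.404, 0.0355]
ee_rot: [1.0, 0.008, 0.0, 0.0]
ft_force: [0.1, -0.5, -0.4]
finger_gap: 0.249
grip_force: 55.0
```

Call:
servo_tool:
  steps:
    - [0, 0, 10, 0, 0, 0, 1]
    - [0, 0, 25, 0, 0, 0, 1]
    - [0, 0, 35, 0, 0, 0, 1]
    - [0, 0, 35, 0, 0, 0, 1]
    - [0, 0, 35, 0, 0, 0, 1]
    - [0, 0, 0, 0, 0, 0, 1]

```text
t: 23.0
tool_pos: [0.525, -0.4061, 0.1824]
ee_rot: [1.0, 0.008, 0.004, 0.004]
ft_force: [0.1, 0.2, -2.1]
finger_gap: 0.253
grip_force: 55.0
```

Call:
servo_tool:
  steps:
    - [10, 28, 0, 0, 0, 0.141, 1]
    - [10, 28, 0, 0, 0, 0.141, 1]
    - [10, 28, 0, 0, 0, 0.141, 1]
    - [10, 28, 0, 0, 0, 0.141, 1]
    - [10, 28, 0, 0, 0, 0.141, 1]
    - [10, 28, 0, 0, 0, 0.141, 1]
    - [10, 28, 0, 0, 0, 0.141, 1]
    - [10, 28, 0, 0, 0, 0.141, 1]
    - [9, 28, 0, 0, 0, 0.141, 1]
    - [9, 28, 0, 0, 0, 0.141, 1]
    - [9, 28, 0, 0, 0, 0.141, 1]
    - [9, 28, 0, 0, 0, 0.137, 1]

```text
t: 24.2
tool_pos: [0.6376, -0.0662, 0.1732]
ee_rot: [0.656, 0.755, -0.001, -0.002]
ft_force: [-0.3, -0.1, -2.2]
finger_gap: 0.253
grip_force: 55.0
```

Call:
servo_tool:
  steps:
    - [0, 0, 0, 0, 0, 0, 1]
    - [0, 0, 0, 0, 0, 0, 1]

```text
t: 24.4
tool_pos: [0.6376, -0.0672, 0.1737]
ee_rot: [0.658, 0.753, -0.001, -0.001]
ft_force: [-0.5, 0.5, -2.7]
finger_gap: 0.249
grip_force: 55.0
```

```bash
python3 - <<'E'
from h import *
tool()
c=cam('wrist','w9.png'); w=world(c); z=w[...,2];X,Y=w[...,0],w[...,1]
B=(X>.38)&(X<.76)&(Y>-.27)&(Y<.06)
m=B&(z>.055)&(z<.08); print('wrist board',m.sum(),np.round(rect(w[m]),1),np.median(z[m]))
t=get_state()['tool_pos']
m=(z<t[2])&(z>t[2]-.03)&(abs(X-t[0])<.1)&(abs(Y-t[1])<.12); print('held foot',m.sum(), np.round(rect(w[m]),1) if m.sum()>20 else '', np.round(np.nanpercentile(Y[m],[1,99])-t[1],3))
c=cam('side','s9.png')
c=cam('top','top9.png'); w=world(c); z=w[...,2];X,Y=w[...,0],w[...,1]
m=(X>.38)&(X<.76)&(Y>-.27)&(Y<.06)&(z>.003)&(z<.08)
print('top board',m.sum(),np.round(rect(w[m]),1))
E
```

```text
t 24.4 tcp [637.6 -67.2 173.7] yang 7.7 zax [-0.003  0.    -1.   ] q [-0.28  0.25  1.61 -0.    1.28 -0.42] gap 0.249 F [-0.5  0.5 -2.7] grip 55.0
wrist board 30560 [ 537.7 -106.1  244.4  320.3    7.3] 0.061378892664121054
held foot 6780 [637.7 -67.   50.1 149.6  97.8] [-0.07   0.076]
top board 4258 [ 569.9 -105.2  329.4  379.6    0. ]
```

View pics/w9.png

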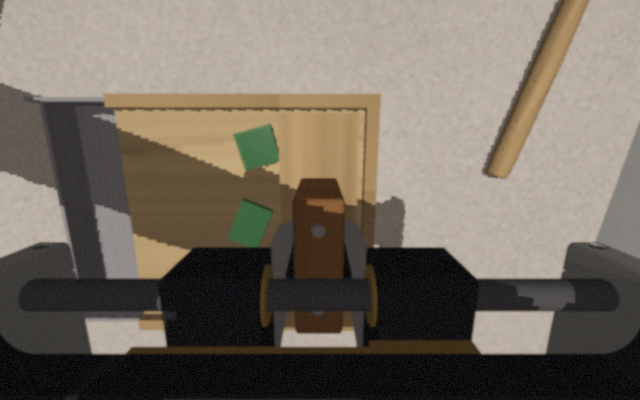

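The wrist picture shows the scraper held level and square to the board near its far rim. Green chips lie ahead of it at px (257,148) and (250,222).

Call:
servo_tool:
  steps:
    - [0, 3.5, -25, 0, 0, 0, 1]
    - [0, 0, -25, 0, 0, 0, 1]
    - [0, 0, -15, 0, 0, 0, 1]
    - [0, 0, -10, 0, 0, 0, 1]
    - [0, 0, -4, 0, 0, 0, 1]
    - [0, 0, 0, 0, 0, 0, 1]
    - [0, 0, 0, 0, 0, 0, 1]

```text
t: 25.25
tool_pos: [0.6394, -0.0646, 0.0976]
ee_rot: [0.658, 0.753, 0.0, 0.001]
ft_force: [0.2, 0.0, -2.5]
finger_gap: 0.257
grip_force: 55.0
```

```bash
python3 - <<'E'
from h import *
tool()
c=cam('wrist','w10.png'); w=world(c); z=w[...,2];X,Y=w[...,0],w[...,1]
t=get_state()['tool_pos']
m=(z<t[2])&(z>.0755)&(abs(X-t[0])<.1)&(abs(Y-t[1])<.12); print('held foot',m.sum(), np.round(rect(w[m]),1), np.median(z[m]))
E
```

```text
t 25.2 tcp [639.4 -64.6  97.6] yang 7.7 zax [ 0.002 -0.001 -1.   ] q [-0.28  0.34  1.65 -0.    1.15 -0.41] gap 0.257 F [ 0.2  0.  -2.5] grip 55.0
held foot 6772 [648.3 -55.7  69.6 164.5  97.9] 0.08910892603943496
```

Call:
servo_tool:
  steps:
    - [0, 0, -4, 0, 0, 0, 1]
    - [0, 0, 0, 0, 0, 0, 1]
    - [0, 0, 0, 0, 0, 0, 1]

```text
t: 25.6
tool_pos: [0.6385, -0.0642, 0.0925]
ee_rot: [0.658, 0.753, 0.0, -0.0]
ft_force: [-0.6, -0.3, -1.4]
finger_gap: 0.251
grip_force: 55.0
```

Call:
servo_tool:
  steps:
    - [-6, -0.8, 0, 0, 0, 0, 1]
    - [-11.9, -1.6, 0, 0, 0, 0, 1]
    - [-11.9, -1.6, 0, 0, 0, 0, 1]
    - [-11.9, -1.6, 0, 0, 0, 0, 1]
    - [-11.9, -1.6, 0, 0, 0, 0, 1]
    - [-11.9, -1.6, 0, 0, 0, 0, 1]
    - [-11.9, -1.6, 0, 0, 0, 0, 1]
    - [-11.9, -1.6, 0, 0, 0, 0, 1]
    - [0, 0, 0, 0, 0, 0, 1]

```text
t: 26.5
tool_pos: [0.5478, -0.0763, 0.0922]
ee_rot: [0.658, 0.753, -0.0, -0.0]
ft_force: [0.8, 1.1, -2.0]
finger_gap: 0.25
grip_force: 55.0
```

```bash
python3 - <<'E'
from h import *
tool()
c=cam('wrist','w11.png')
E
```

```text
t 26.5 tcp [547.8 -76.3  92.2] yang 7.7 zax [-0.001  0.    -1.   ] q [-0.34  0.15  1.89 -0.    1.1  -0.48] gap 0.25 F [ 0.8  1.1 -2. ] grip 55.0
```

View pics/w11.png

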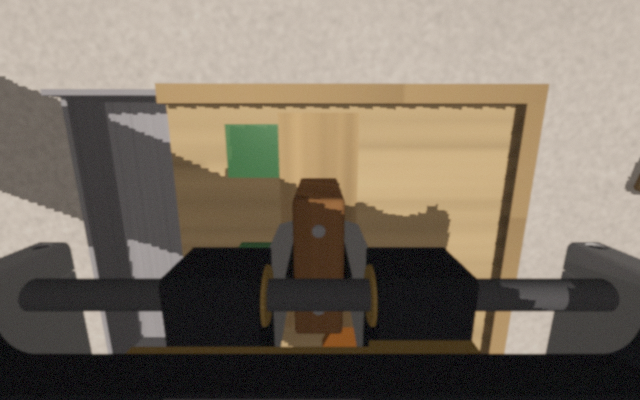

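Call:
servo_tool:
  steps:
    - [-8, -1, 0, 0, 0, 0, 1]
    - [-11, -1.5, 0, 0, 0, 0, 1]
    - [-11, -1.5, 0, 0, 0, 0, 1]
    - [-11, -1.5, 0, 0, 0, 0, 1]
    - [-11, -1.5, 0, 0, 0, 0, 1]
    - [-11, -1.5, 0, 0, 0, 0, 1]
    - [-11, -1.5, 0, 0, 0, 0, 1]
    - [-11, -1.5, 0, 0, 0, 0, 1]
    - [-3, -0.4, 0, 0, 0, 0, 1]
    - [0, 0, 0, 0, 0, 0, 1]
    - [0, 0, 0, 0, 0, 0, 1]

```text
t: 27.65
tool_pos: [0.4615, -0.0883, 0.0926]
ee_rot: [0.658, 0.753, 0.0, 0.0]
ft_force: [-0.8, -0.5, -1.3]
finger_gap: 0.253
grip_force: 55.0
```

```bash
python3 - <<'E'
from h import *
tool()
c=cam('wrist','w12.png')
E
```

```text
t 27.6 tcp [461.5 -88.3  92.6] yang 7.7 zax [ 0. -0. -1.] q [-0.43 -0.04  2.09  0.    1.09 -0.57] gap 0.253 F [-0.8 -0.5 -1.3] grip 55.0
```

View pics/w12.png

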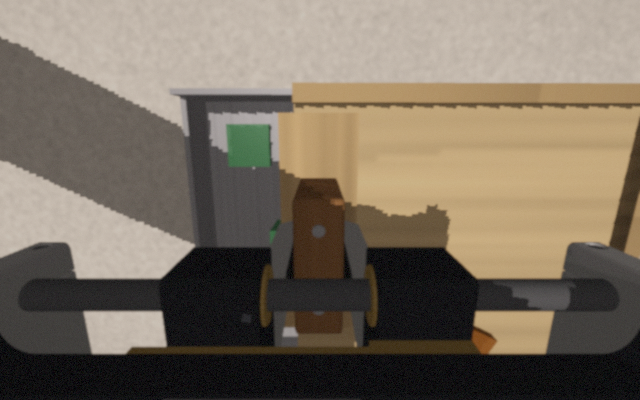

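Chip at (248,145) lies in the trough; the rust-coloured chip remains on the board at (483,340). I'll lift straight up and take the second lane.

Call:
servo_tool:
  steps:
    - [0, 0, 15, 0, 0, 0, 1]
    - [0, 0, 25, 0, 0, 0, 1]
    - [0, 0, 25, 0, 0, 0, 1]
    - [31, -5.7, 0, 0, 0, 0, 1]
    - [31, -5.7, 0, 0, 0, 0, 1]
    - [31, -5.7, 0, 0, 0, 0, 1]
    - [31, -5.7, 0, 0, 0, 0, 1]
    - [31, -5.7, 0, 0, 0, 0, 1]
    - [31, -5.7, 0, 0, 0, 0, 1]
    - [0, 0, 0, 0, 0, 0, 1]
    - [0, 0, 0, 0, 0, 0, 1]

```text
t: 28.8
tool_pos: [0.6473, -0.1222, 0.1566]
ee_rot: [0.658, 0.753, -0.0, -0.001]
ft_force: [1.1, -1.0, -2.3]
finger_gap: 0.254
grip_force: 55.0
```

```bash
cat >> h.py <<'E'
def brd(P,o=(566,-103),a=7.5):
    a=np.radians(a); d=np.asarray(P)[:2]-o
    return np.round([d[0]*np.cos(a)+d[1]*np.sin(a), -d[0]*np.sin(a)+d[1]*np.cos(a)],1)
def chips(c):
    w=world(c); hsv=cv2.cvtColor(c['image'],cv2.COLOR_RGB2HSV).astype(int); z=w[...,2];X,Y=w[...,0],w[...,1]
    r=(X>.33)&(X<.72)&(Y>-.27)&(Y<.05)&(z>-.01)&(z<.085)
    g=r&(hsv[...,0]>40)&(hsv[...,0]<80)&(hsv[...,1]>60)
    h=r&(z>.0655)&(z<.076)
    for n,m in(('green',g),('high',h)):
        k,l,s,_=cv2.connectedComponentsWithStats(m.astype(np.uint8))
        for i in range(1,k):
            if s[i,4]>40: p=w[l==i]; print(n,s[i,4],'brd',brd(np.median(p,0)*1000),'z',np.round(np.median(p[:,2]),3),np.round(rect(p),0),c['image'][l==i].mean(0).round())
E
python3 - <<'E'
from h import *
tool(); print(brd(np.array(get_state()['tool_pos'])*1000))
c=cam('wrist','w13.png'); chips(c); w=world(c); z=w[...,2];X,Y=w[...,0],w[...,1]
t=get_state()['tool_pos']
m=(z<t[2])&(z>t[2]-.03)&(abs(X-t[0])<.1)&(abs(Y-t[1])<.12); print('held foot',m.sum(), np.round(rect(w[m]),1), np.median(z[m]))
print('TOP'); chips(cam('top','top13.png'))
E
```

```text
t 28.8 tcp [ 647.3 -122.2  156.6] yang 7.7 zax [-0.001  0.001 -1.   ] q [-0.36  0.31  1.57 -0.    1.26 -0.49] gap 0.254 F [ 1.1 -1.  -2.3] grip 55.0
[ 78.1 -29.6]
green 981 brd [-166.3   79.3] z 0.015 [387. -46.  35.  36.   8.] [ 60. 101.  66.]
green 236 brd [-138.1  -10.4] z 0.038 [ 419. -135.   31.   45.   99.] [62. 96. 63.]
high 9059 brd [ 68.  100.8] z 0.073 [569. -77. 196. 252.   7.] [151. 124.  87.]
high 806 brd [  9.9 -64.7] z 0.07 [ 587. -171.   28.   38.  161.] [119.  71.  30.]
held foot 6770 [ 647.6 -122.    50.2  149.9   97.9] 0.14815053728188765
TOP
high 266 brd [ 84.5 107.6] z 0.071 [613.  17.  64. 171. 164.] [146. 119.  87.]
high 255 brd [ -23.4 -115.7] z 0.071 [ 562. -221.   13.  200.    8.] [118.  96.  69.]
```

Call:
servo_tool:
  steps:
    - [0, 0, -25, 0, 0, 0, 1]
    - [0, 0, -20, 0, 0, 0, 1]
    - [0, 0, -12, 0, 0, 0, 1]
    - [0, 0, -6, 0, 0, 0, 1]
    - [0, 0, 0, 0, 0, 0, 1]
    - [0, 0, 0, 0, 0, 0, 1]

```text
t: 29.5
tool_pos: [0.6478, -0.1226, 0.0955]
ee_rot: [0.658, 0.753, 0.0, 0.001]
ft_force: [0.0, 0.3, -2.0]
finger_gap: 0.257
grip_force: 55.0
```

Call:
servo_tool:
  steps:
    - [0, 0, -2, 0, 0, 0, 1]
    - [-6, -0.8, 0, 0, 0, 0, 1]
    - [-11.9, -1.6, 0, 0, 0, 0, 1]
    - [-11.9, -1.6, 0, 0, 0, 0, 1]
    - [-11.9, -1.6, 0, 0, 0, 0, 1]
    - [-11.9, -1.6, 0, 0, 0, 0, 1]
    - [-11.9, -1.6, 0, 0, 0, 0, 1]
    - [-11.9, -1.6, 0, 0, 0, 0, 1]
    - [-11.9, -1.6, 0, 0, 0, 0, 1]
    - [0, 0, 0, 0, 0, 0, 1]

```text
t: 30.5
tool_pos: [0.5564, -0.1344, 0.0922]
ee_rot: [0.658, 0.753, -0.0, -0.001]
ft_force: [-0.7, 0.4, -1.4]
finger_gap: 0.254
grip_force: 55.0
```

```bash
python3 - <<'E'
from h import *
tool(); print(brd(np.array(get_state()['tool_pos'])*1000))
c=cam('wrist','w14.png'); chips(c)
w=world(c);m=(abs(w[...,0]-.419)<.03)&(abs(w[...,1]+.12)<.05); print(np.nanpercentile(w[m][:,2],[1,50,95,99]))
E
```

```text
t 30.5 tcp [ 556.4 -134.4   92.2] yang 7.6 zax [-0.001  0.    -1.   ] q [-0.44  0.2   1.84 -0.    1.11 -0.57] gap 0.254 F [-0.7  0.4 -1.4] grip 55.0
[-13.6 -29.9]
green 2088 brd [-161.1   79.4] z 0.015 [395. -46.  36.  37.   7.] [ 68. 112.  75.]
green 661 brd [-135.4  -10.3] z 0.038 [ 425. -136.   28.   51.   98.] [ 64. 106.  70.]
high 9229 brd [123.8  60.2] z 0.072 [570. -83. 186. 251.   8.] [130. 107.  75.]
high 805 brd [ 119.7 -110.9] z 0.073 [ 698. -197.   23.   27.    7.] [158. 131.  94.]
high 380 brd [ -12.8 -118.4] z 0.073 [ 568. -221.   10.   55.    7.] [95. 78. 58.]
[0.00451356 0.00630942 0.06091705 0.06179566]
```

Call:
servo_tool:
  steps:
    - [-8, -1, 0, 0, 0, 0, 1]
    - [-11, -1.5, 0, 0, 0, 0, 1]
    - [-11, -1.5, 0, 0, 0, 0, 1]
    - [-11, -1.5, 0, 0, 0, 0, 1]
    - [-11, -1.5, 0, 0, 0, 0, 1]
    - [-11, -1.5, 0, 0, 0, 0, 1]
    - [-11, -1.5, 0, 0, 0, 0, 1]
    - [-11, -1.5, 0, 0, 0, 0, 1]
    - [-5, -0.6, 0, 0, 0, 0, 1]
    - [0, 0, 0, 0, 0, 0, 1]
    - [0, 0, 0, 0, 0, 0, 1]

```text
t: 31.65
tool_pos: [0.4682, -0.1466, 0.0926]
ee_rot: [0.658, 0.753, 0.0, 0.0]
ft_force: [0.4, 0.2, -3.1]
finger_gap: 0.257
grip_force: 55.0
```

Call:
servo_tool:
  steps:
    - [0, 0, 10, 0, 0, 0, 1]
    - [0, 0, 25, 0, 0, 0, 1]
    - [0, 0, 35, 0, 0, 0, 1]
    - [0, 0, 35, 0, 0, 0, 1]
    - [30, -20, 0, 0, 0, -0.1, 1]
    - [30, -30, 0, 0, 0, -0.14, 1]
    - [30, -30, 0, 0, 0, -0.14, 1]
    - [0, -30, 0, 0, 0, -0.14, 1]
    - [0, -30, 0, 0, 0, -0.14, 1]
    - [0, 0, 0, 0, 0, 0, 1]
    - [0, 0, 0, 0, 0, 0, 1]

```text
t: 32.75
tool_pos: [0.5582, -0.2867, 0.1977]
ee_rot: [0.866, 0.499, 0.0, -0.0]
ft_force: [-0.0, 0.1, -2.3]
finger_gap: 0.251
grip_force: 55.0
```

```bash
python3 - <<'E'
from h import *
tool()
c=cam('wrist','w15.png'); chips(c)
print('TOP'); c=cam('top','top15.png'); chips(c)
a=c['image'][135:270,270:480,::-1]; cv2.imwrite('pics/t15.png',cv2.resize(a,None,fx=3.7,fy=3.7,interpolation=cv2.INTER_CUBIC))
E
```

```text
t 32.8 tcp [ 558.2 -286.7  197.7] yang -30.1 zax [ 0.  0. -1.] q [-0.66  0.2   1.62  0.    1.32 -0.13] gap 0.251 F [-0.   0.1 -2.3] grip 55.0
green 1125 brd [-160.6   78. ] z 0.015 [396. -46.  36.  37.  98.] [60. 99. 66.]
green 335 brd [-134.5  -11.8] z 0.038 [ 434. -133.    9.   43.   98.] [ 73. 109.  77.]
high 58 brd [-116.5  110.5] z 0.069 [437.  -9.   3.   8. 167.] [81. 66. 49.]
high 2303 brd [ 100.2 -115.1] z 0.073 [ 648. -187.   54.  123.    8.] [165. 136.  96.]
high 975 brd [ -74.3 -115.6] z 0.073 [ 508. -227.   12.   90.    8.] [142. 116.  82.]
TOP
green 89 brd [-162.4   75.9] z 0.013 [395. -48.  29.  30.  99.] [ 89. 116.  84.]
high 816 brd [83.3 35.9] z 0.071 [ 571. -103.  245.  250.    8.] [146. 118.  84.]
```

View pics/t15.png

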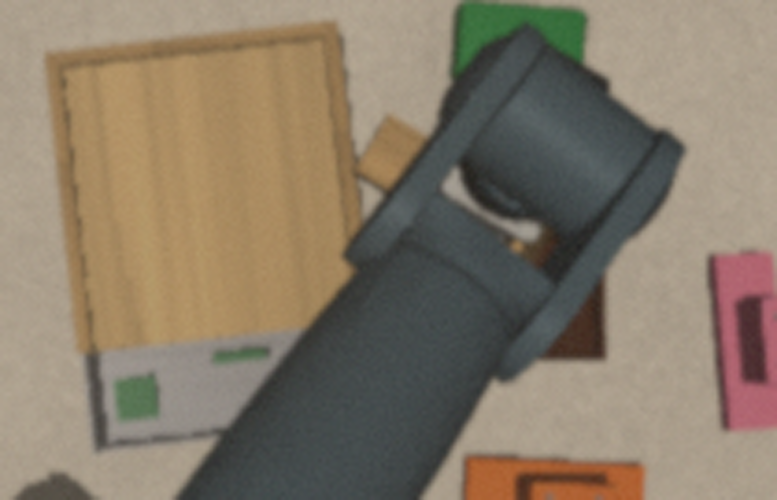

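The board face is clear. Two green chips show in the trough at px (138,397) and (240,353), and the arm hides the third. On to the rest, then check again.

Call:
servo_tool:
  steps:
    - [-4.4, -14.6, 0, 0, 0, -0.129, 1]
    - [-4.4, -14.6, 0, 0, 0, -0.129, 1]
    - [-4.4, -14.6, 0, 0, 0, -0.129, 1]
    - [-4.4, -14.6, 0, 0, 0, -0.129, 1]
    - [-4.4, -14.6, 0, 0, 0, -0.129, 1]
    - [-4.4, -14.6, 0, 0, 0, -0.129, 1]
    - [-4.4, -14.6, 0, 0, 0, -0.129, 1]
    - [-4.4, -14.6, 0, 0, 0, -0.129, 1]
    - [0, 0, 0, 0, 0, 0, 1]
    - [0, 0, 0, 0, 0, 0, 1]

```text
t: 33.85
tool_pos: [0.5231, -0.4022, 0.1975]
ee_rot: [1.0, 0.008, 0.0, -0.0]
ft_force: [-0.9, 0.7, -2.4]
finger_gap: 0.253
grip_force: 55.0
```

```bash
python3 - <<'E'
from h import *
tool()
c=cam('wrist','w16.png'); w=world(c); scr(c,w); z=w[...,2];X,Y=w[...,0],w[...,1]
t=get_state()['tool_pos']
m=(z<t[2])&(z>t[2]-.03)&(abs(X-t[0])<.12)&(abs(Y-t[1])<.1); print('held foot',m.sum(), np.round(rect(w[m]),1), np.median(z[m]))
cam('top','top16.png')
for d in spotter.boxes_of('top','chip0')+spotter.boxes_of('wrist','chip0'): print(d['confidence'],d['xyz'],brd(np.array(d['xyz'])*1000))
E
```

```text
t 33.9 tcp [ 523.1 -402.2  197.5] yang -89.1 zax [ 0.     0.001 -1.   ] q [-0.83  0.27  1.54  0.    1.33  0.73] gap 0.253 F [-0.9  0.7 -2.4] grip 55.0
rest 284 [ 609.2 -403.1    4.6   76.9   91. ] z 0.0189
held foot 6777 [ 522.7 -401.9   50.2  149.8    1. ] 0.18912535574287245
0.7 [0.3911, -0.0441, 0.0141] [-165.7   81.2]
0.64 [0.4068, -0.2099, 0.013] [-171.8  -85.2]
0.55 [0.4315, -0.134, 0.0392] [-137.4  -13.2]
0.89 [0.4345, -0.1399, 0.0403] [-135.2  -19.4]
0.7 [0.4165, -0.2039, 0.0141] [-161.4  -80.5]
```

View pics/w16.png

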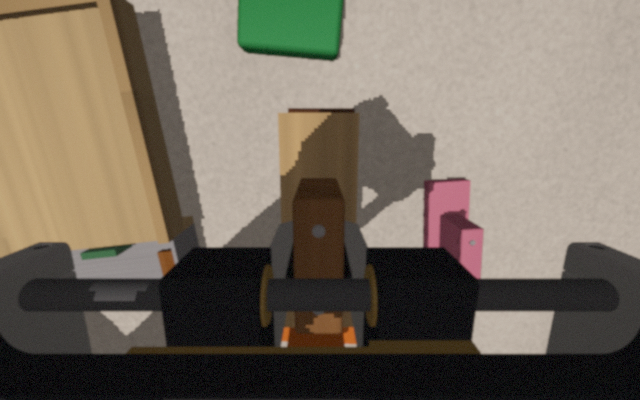

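All three chips are in the trough (green at (105,252), rust at (165,262), the first as before). The scraper is over the rest, so I'll lower it.

Call:
servo_tool:
  steps:
    - [-0.4, -2.3, -35, 0, 0, 0, 1]
    - [0, 0, -35, 0, 0, 0, 1]
    - [0, 0, -35, 0, 0, 0, 1]
    - [0, 0, -25, 0, 0, 0, 1]
    - [0, 0, -15, 0, 0, 0, 1]
    - [0, 0, -10, 0, 0, 0, 1]
    - [0, 0, 0, 0, 0, 0, 1]
    - [0, 0, 0, 0, 0, 0, 1]

```text
t: 34.85
tool_pos: [0.5232, -0.4063, 0.0439]
ee_rot: [1.0, 0.007, 0.001, 0.001]
ft_force: [-0.7, 0.8, -1.4]
finger_gap: 0.253
grip_force: 55.0
```

Call:
servo_tool:
  steps:
    - [0, 1, -4, 0, 0, 0, 1]
    - [0, 0, -2, 0, 0, 0, 1]
    - [0, 0, 0, 0, 0, 0, 1]
    - [0, 0, 0, 0, 0, 0, 1]

```text
t: 35.25
tool_pos: [0.5224, -0.4047, 0.0367]
ee_rot: [1.0, 0.006, 0.0, 0.0]
ft_force: [0.3, -0.1, -1.4]
finger_gap: 0.255
grip_force: 55.0
```

Call:
servo_tool:
  steps:
    - [0, 0, -1, 0, 0, 0, 1]
    - [0, 0, 0, 0, 0, 0, 1]
    - [0, 0, 0, 0, 0, 0, 0.5]
    - [0, 0, 0, 0, 0, 0, 0.4]
    - [0, 0, 0, 0, 0, 0, 0.4]
    - [0, 0, 0, 0, 0, 0, 0.4]
    - [0, 0, 0, 0, 0, 0, 0.4]
    - [0, 0, 0, 0, 0, 0, 0.4]

```text
t: 36.05
tool_pos: [0.5224, -0.4046, 0.0355]
ee_rot: [1.0, 0.006, 0.0, 0.0]
ft_force: [0.4, 0.3, 0.0]
finger_gap: 0.601
grip_force: 0.0
```

Call:
servo_tool:
  steps:
    - [0, 0, 20, 0, 0, 0, 0.4]
    - [0, 0, 35, 0, 0, 0, 0.4]
    - [0, 0, 45, 0, 0, 0, 0.4]
    - [0, 0, 45, 0, 0, 0, 0.4]
    - [0, 0, 45, 0, 0, 0, 0.4]
    - [-30, 0, 0, 0, 0, 0, 0.4]
    - [-40, 0, 0, 0, 0, 0, 0.4]
    - [-30, 0, 0, 0, 0, 0, 0.4]
    - [0, 0, 0, 0, 0, 0, 0.4]
    - [0, 0, 0, 0, 0, 0, 0.4]

```text
t: 37.05
tool_pos: [0.4223, -0.4048, 0.2257]
ee_rot: [1.0, 0.006, 0.0, 0.0]
ft_force: [0.2, -0.6, -0.1]
finger_gap: 0.601
grip_force: 0.0
```

```bash
python3 - <<'E'
from h import *
tool()
c=cam('wrist','w17.png'); w=world(c); scr(c,w)
c=cam('top','top17.png'); w=world(c); box(c,w); offcuts(c,w)
for n in ('chip0','offcut0','flux_jar','sponge'):
    for d in spotter.boxes_of('top',n): print(n,round(d['confidence'],2),np.round(d['xyz'],3),brd(np.array(d['xyz'])*1000))
for y in (.36,.39,.42):
  q=[w[int(round(v)),int(round(u)),2] for u,v in (pix(c,[x,y,.15]) for x in np.arange(.50,.588,.008))]; print(np.round(q,3))
a=c['image'][100:300,90:510,::-1]; cv2.imwrite('pics/t17.png',cv2.resize(a,(798,380),interpolation=cv2.INTER_CUBIC))
E
```

```text
t 37.0 tcp [ 422.3 -404.8  225.7] yang -89.3 zax [ 0.001 -0.    -1.   ] q [-0.96  0.08  1.71  0.    1.35  0.6 ] gap 0.601 F [ 0.2 -0.6 -0.1] grip 0.0
handle top 1695 [ 522.6 -404.1   24.    69.4    1.1] z 0.087
foot 3605 [ 522.6 -404.2   50.   148.8    0.9] z 0.027
rest 3698 [ 522.7 -404.4   78.2  176.9    0.8] z 0.016
box 4295 [544.5 386.9 181.8 203.3  97.8] 0.1485660287315813
offcut 36 [716.8 263.5  12.2  48.1 156.2]
chip0 0.63 [ 0.391 -0.045  0.013] [-165.9   79.9]
offcut0 0.22 [ 0.541 -0.377  0.023] [ -60.8 -268.8]
flux_jar 0.73 [0.721 0.277 0.088] [203.3 356.5]
sponge 0.83 [ 0.702 -0.364  0.038] [ 100.3 -276.9]
sponge 0.49 [ 0.536 -0.11   0.062] [-31.   -2.6]
sponge 0.42 [ 0.406 -0.209  0.012] [-172.7  -84.5]
[0.148 0.146 0.152 0.152 0.147 0.147 0.149 0.151 0.149 0.149 0.151]
[0.144 0.152 0.146 0.148 0.148 0.15  0.151 0.144 0.147 0.146 0.148]
[0.146 0.147 0.15  0.152 0.149 0.149 0.149 0.146 0.149 0.147 0.149]
```

View pics/t17.png

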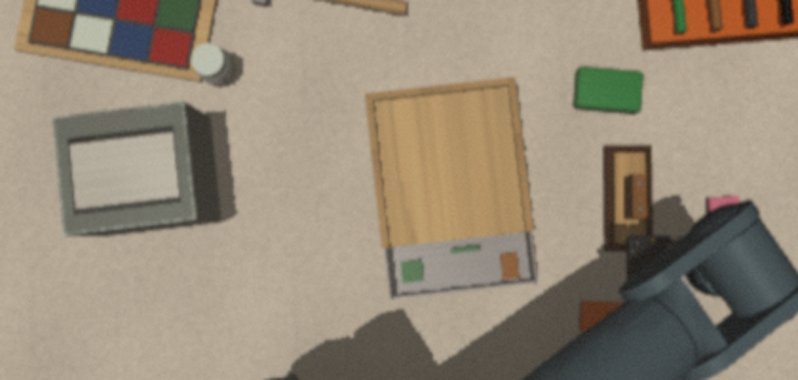

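The picture shows the flap shut and level, the bench and board clear, three chips in the trough and the scraper back in its rest. The jar and pad have not moved.

```bash
python3 -c "
from rig import arm
print(arm.sign_off())"
```

```text
the job is handed in; nothing more can be done
None
```

I handed the job in at about 37 s: all three offcuts are in the scrap box with the flap shut, all three chips are in the trough (one standing on edge against the board end), the scraper is upright in its rest, and the jar and pad were not touched.

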